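# Hold the scent stone in tongs before the atomizer

## Robot

A 6-joint arm with a two-finger parallel gripper is mounted at the origin on the work surface. World frame = base frame: x ahead of the robot, y to its left, z up, the work surface at z = 0. Lengths are in m, angles in rad, forces in N, time in s.
With the tool pointing down it reaches from about 0.25 to 0.725 m from the base axis. Payload 4 kg.
Tool frame: the origin (TCP) lies on the centre line of the jaws, within the pads' length; the fingertips stand 22 mm ahead of it and the grasp point (between the pads) lies 3 mm ahead of it; z points along the fingers, y is the line along which they close (so a half turn about z gives the same grasp; the last joint's range is limited). The gripper opens to 85 mm and grips with 20 to 120 N. Pads are 22 mm wide; open, the fingers measure 114 mm over their backs; the gripper's body (76 mm by 85 mm) begins 54 mm behind the grasp point. The pads swing forward as they close: fully open they stand 13 mm farther back than shut.
Start: joints at [1.323, 0.241, 0.005, 1.335, 0, 1.571], TCP at [0.123, 0.485, 0.253] pointing down, gripper open.
Joint ranges: [-2.72, 2.72], [-1.05, 1.87], [-1.09, 1.28], [-1.99, 2.15], [-1.42, 1.44], [-3.14, 3.14]. Speed limits (rad/s): [2.79, 2.79, 3.14, 3.14, 3.14, 3.14].

## Interface

Orientations are given as a unit quaternion [x, y, z, w].
In Python, from workcell import bot gives the robot as it stands.
- The arm moves only by the shell command python3 -m inch 'ROWS'. ROWS is JSON, one flat list of numbers, 7 for each row, row after row: the shift along the world's x, y, z in mm, then the turn, a rotation vector about the world's x, y, z in rad, then the opening in per cent of the stroke, from 0 (shut) to 100 (fully open). A call has 1 to 8 rows; each row is the pose to reach, as a shift and turn from the pose commanded when the call began; what a row does not reach only later rows make up. A row lasts 1/12 s, in which the tool goes at most 41.7 mm and 7.16 degrees, less where a joint would pass 70% of its speed; a pose out of reach is approached as far as the arm can. A call with a gripper value outside its range is refused whole. The fingers move at their own pace and stop on an object; the grip force is fixed at half the most. Time passes only in rows, so rows that repeat a pose let the fingers close. It gives the time, the measured TCP pose, the force, the opening and the grip force at its end, in the units of the state.
- bot.get_obs(): the state, without advancing time (a new reading comes with each control period).
- bot.camera(name): name is "scene" or "side" or "wrist"; returns the picture (420x560x3 uint8, blue, green, red); there is no depth.
- bot.camera_info(name): a dict with "intrinsics" (3x3 intrinsics, pixels), "camera_from_world" (4x4, takes a point from world to camera coordinates); the wrist camera has in their place "hand_eye" (4x4, takes a point from camera to tool coordinates, whose origin is the TCP and whose axes are the flange's). Camera axes: x right, y down, z forward; pixel columns grow to the right and rows downward; lengths in m; the calibration is good to about 2 mm. A picture is of the moment at which its call begins: read the wrist's pose just before it. camera_info takes no time and is no camera call.
- bot.job_done(): hands the job in; it is judged then, once.
Trained networks look in the newest picture that a camera, given by its name, has taken for a name from the list of things; names that differ only in an ending like _2 or _b are one class to them, and where a whole thing is asked for, a point or a joint stands for the part that bears it (a point fixed in the world has none). Each returns a list of dicts, best first, with "confidence" (0 to 1); they miss things now and then, are a little off and sometimes report something else, mostly with a low value. They report only what shows in the picture. A call takes as long as a camera call.
- bot.silhouettes(camera, target): "mask" (420x560 bool, what is visible of it) and "uv" ([column, row] in pixels, amid what is visible of it).
- bot.spot_point(camera, target): "uv" ([column, row] in pixels: a listed point, or the origin of a listed thing).
The state is a dict: "clock": time; "joint_pos": joint angles; "joint_vel": joint speeds; "tau": joint torques, N m; "eef_pos": TCP position; "tool_rot": TCP orientation; "ft_force": force on the tool from outside, world axes, zero at the start; "ft_torque": the same for the moment, N m; "grip_width": finger opening in m; "grasp_force": force on a finger pad.
Only numpy, scipy, OpenCV 4.12 (cv2) and the standard library are available. Lean on these libraries where they do the work, as an engineer would, in place of code of your own. Each camera call takes 0.05 s, during which the arm holds its last target. There are 200 camera calls.

## Task

Pick up the steel tongs lying on the vanity, close their tips on the domed scent stone in the scalloped tray and lift it out, without the gripper itself touching the stone. Finish while still holding it still in the tongs, level with the atomizer's nozzle and about 7 cm straight in front of it, ready for me to spray. Leave everything else standing where it is.

Things in the scene. Friction and masses are not known exactly. Their poses are not given: they have to be found in the camera images.
- tongs: Sprung tongs of plain steel strip, 72 g, lying on the strips' edges: the arms open and close level with the table. Origin: underside of the round bow (23 mm across); x from bow to tips (180 mm overall), y to the left arm, z up (22 mm high everywhere). The arms start 10 mm either side of x and spring apart 0.19 rad each: 53 mm over the outsides at the grip point, 72 mm clear at the tips.
- tongs_left: The left arm (+y side) of the tongs: steel strip 169 x 3 x 22 mm with a 3 mm pad inside at the tip. Origin at its hinge in the bow, underside; its own x runs along the strip to the tip, z up. Open, its yaw is +0.19 rad from the tongs' x; it can close by 0.18 rad.
- tongs_right: The right arm (-y side), mirror image: open, its yaw is -0.19 rad from the tongs' x; it can close by 0.18 rad.
- tongs_grip (a point): Where to grip: on the centre line, 80 mm from the bow's centre, 11 mm above the underside; axes as the tongs. Squeezing here starts to close the arms at 6 N a side; on the 28 mm stone they are 31 mm wide here and the springs take 8 N, the rest presses the stone (grip 20-40 N). Half squeezed, fingers 48 mm apart, the springs hold the tongs firmly in the fingers, tips some 55 mm clear.
- tongs_tip (a point): Centre between the two tip pads (18 mm long, 20 mm high), 160 mm from the bow's centre, 80 mm beyond the grip point, at half height; axes as the tongs. The strips end 9 mm farther on.
- stone: The scent stone: plain unglazed clay, a round plug with a domed top, 28 mm across and 30 mm high (straight-sided up to 22 mm), 35 g, standing on the tray floor. Origin: centre of its underside, z up.
- stone_center (a point): The middle of the scent stone, 15 mm above its underside.
- tray: Fixed scalloped resin tray, 170 mm (its x) by 250 mm (its y), scallops 9 mm more; floor 4 mm, rim 8 mm above the table. Origin: centre of its underside. The stone stands in its +y or its -y half, the ring cone in the other (places 110 mm apart), two sample tubes in the middle of y towards its far (+x) edge. The -x side is open for the tongs.
- atomizer: Cut-glass atomizer, octagonal bottle 72 mm across with a brass head, 116 mm tall, 400 g. Origin: centre of its underside. The thin brass nozzle points along its own -x, the squeeze bulb (42 mm across) sticks out along its +x to 86 mm. Leave it standing.
- nozzle (a point): The nozzle's mouth, 30 mm from the atomizer's axis along its own -x, 106 mm above the table; axes as the atomizer.
- spray_point (a point): The place to hold the stone's middle: 70 mm straight in front of the nozzle's mouth (along the atomizer's -x), at the same height, 106 mm above the table.
- ring_cone: Bystander in the tray: pointed ring cone of the same plain clay as the stone, 34 mm across at the foot, 48 mm high. Origin: centre of its underside.
- tube0: Bystander in the tray: capped glass sample tube standing upright, 17 mm across, 60 mm high. Origin: centre of its underside.
- tube1: Bystander in the tray: second, identical sample tube.
- comb: Bystander: flat wooden comb, 47 x 160 x 6 mm, lying on the table right of the tray. Origin: underside, near its middle.
- cream_jar: Bystander: round ceramic cream jar, 60 mm across, 50 mm high. Origin: centre of its underside.
- hairbrush: Bystander: hairbrush lying bristles up beyond the atomizer, 55 mm wide, 205 mm long along its y, 29 mm high. Origin: underside of the head.

How it is judged:
On the way, in this order (a step that is already met when the one before it is completed fails the run):
1. the tongs are held by the gripper and off the table (contact force between tongs and the fingers above 1 N and height (world z) of tongs above 0.006 m and height (world z) of tongs_tip above 0.016 m), for 0.2 s.
2. the stone is lifted out of the tray in the closed tongs (contact force between each of tongs_left, tongs_right and stone above 0.5 N and contact force between tongs and the fingers above 2 N and height (world z) of stone above 0.02 m and contact force between stone and tray below 0.1 N), for 0.2 s.
At the end, for the whole second after the job is handed in: The gripper holds the tongs, both arms press on the stone (over 0.5 N each), and the stone hangs still (under 30 mm/s), over 50 mm up, clear of tray, atomizer and fingers, its middle within 35 mm of the point 70 mm in front of the nozzle; the bow end is over 30 mm up, tongs clear of the atomizer (contact force between each of tongs_left, tongs_right and stone above 0.5 N and contact force between tongs and the fingers above 2 N and distance between stone_center and spray_point below 0.035 m and height (world z) of stone above 0.05 m and height (world z) of tongs above 0.03 m and linear speed of stone below 0.03 m/s and contact force between stone and the fingers below 0.2 N and contact force between each of stone, tongs and atomizer below 0.2 N and contact force between stone and tray below 0.1 N); the arm keeps its last pose, push and grip.
It fails at once if the gripper itself touches the scent stone (contact force between stone and the fingers above 0.3 N).
It fails at once if the atomizer is shifted by more than 20 mm or tipped over (distance of atomizer from where it was at the start of the episode above 0.02 m or angle between atomizer's own z axis and vertical above 0.3 rad).
It fails at once if the ring cone or a sample tube is shifted by more than 20 mm or tipped over (distance of any of ring_cone, tube0, tube1 from where it was at the start of the episode above 0.02 m or angle between any of ring_cone, tube0, tube1's own z axis and vertical above 0.3 rad).
It fails at once if the comb, cream jar or hairbrush is shifted by more than 20 mm or tipped over (distance of any of comb, cream_jar, hairbrush from where it was at the start of the episode above 0.02 m or angle between cream_jar's own z axis and vertical above 0.3 rad).
It also fails if it takes over 38 s, if anything falls off the work surface, if the arm or the gripper's body presses on something with over 40 N, if the wrist force passes 120 N, or if a joint passes its speed limit or range.

## Working session

There is one attempt and no reset: what is moved stays moved. The work goes in short steps, Python scripts to look and compute and a shell command to move; the robot and the scene stay as the last step left them, time stands still between calls to the robot, and variables do not carry over. Pictures are saved under pics/ and viewed, at most 11 in all, crops included, and the job is handed in when it is done.

```bash
mkdir -p pics; cat > h.py <<'E'
import numpy as np, cv2
from workcell import bot
from scipy.spatial.transform import Rotation as R
def cam(name):
    i=bot.camera_info(name); K=np.array(i["intrinsics"])
    if name=="wrist":
        o=bot.get_obs(); T=np.eye(4); T[:3,:3]=R.from_quat(o["tool_rot"]).as_matrix(); T[:3,3]=o["eef_pos"]
        return K, T@np.array(i["hand_eye"])
    return K, np.linalg.inv(np.array(i["camera_from_world"]))
def at_z(c,uv,z):
    K,T=c; d=T[:3,:3]@np.linalg.solve(K,[uv[0],uv[1],1]); p=T[:3,3]
    return p+d*(z-p[2])/d[2]
def proj(c,p):
    K,T=c; q=np.linalg.inv(T)@np.append(p,1); q=K@q[:3]; return q[:2]/q[2]
E
python3 - <<'E'
from h import *
Z=dict(tongs=0,tongs_tip=.011,tongs_grip=.011,tongs_left=0,tongs_right=0,stone=.004,stone_center=.019,tray=0,atomizer=0,nozzle=.106,ring_cone=.004,tube0=.004,tube1=.004,cream_jar=0,comb=0,hairbrush=0)
for n in ["scene","side"]:
    c=cam(n); im=bot.camera(n); cv2.imwrite(f"pics/{n}0.png",im); print(n,c[1][:3,3].round(2))
    for k,z in Z.items():
        for d in bot.spot_point(n,k)[:2]:
            print(k,round(d["confidence"],2),np.round(d["uv"]),at_z(c,d["uv"],z).round(3))
o=bot.get_obs();print(o["clock"],o["eef_pos"],o["tool_rot"],o["grip_width"])
print(bot.camera_info("wrist")["hand_eye"])
E
```

```text
scene [ 1.15 -0.48  0.68]
tongs 0.9 [118. 258.] [ 0.361 -0.315  0.   ]
tongs_grip 0.6 [115. 277.] [ 0.422 -0.345  0.011]
tongs_left 0.59 [122. 254.] [ 0.355 -0.305  0.   ]
tongs_left 0.32 [116. 276.] [ 0.409 -0.34   0.   ]
tongs_right 0.83 [112. 258.] [ 0.351 -0.325  0.   ]
tongs_right 0.17 [424. 148.] [0.491 0.547 0.   ]
stone 0.54 [330. 216.] [0.55  0.125 0.004]
stone_center 0.69 [329. 209.] [0.544 0.126 0.019]
stone_center 0.32 [406. 186.] [0.596 0.337 0.019]
tray 0.97 [317. 236.] [0.58  0.056 0.   ]
atomizer 0.97 [406. 187.] [0.585 0.357 0.   ]
nozzle 0.7 [422. 150.] [0.597 0.375 0.106]
nozzle 0.23 [295. 240.] [ 0.651 -0.067  0.106]
ring_cone 0.71 [298. 241.] [0.568 0.01  0.004]
tube0 0.74 [342. 243.] [0.634 0.08  0.004]
tube0 0.64 [333. 246.] [0.629 0.059 0.004]
tube1 0.74 [342. 243.] [0.634 0.08  0.004]
tube1 0.64 [333. 246.] [0.629 0.059 0.004]
comb 0.66 [277. 330.] [ 0.724 -0.171  0.   ]
hairbrush 0.72 [431. 219.] [0.705 0.298 0.   ]
hairbrush 0.49 [327. 219.] [0.549 0.116 0.   ]
side [ 0.07 -0.78  1.06]
tongs 0.72 [287. 360.] [ 0.355 -0.318  0.   ]
tongs_tip 0.78 [356. 349.]
[... 603 characters left out ...]
97.] [ 0.644 -0.305  0.004]
tube1 0.66 [300. 210.] [0.632 0.054 0.004]
tube1 0.49 [384. 297.] [ 0.644 -0.305  0.004]
cream_jar 0.9 [386. 301.] [ 0.642 -0.314  0.   ]
cream_jar 0.72 [289. 359.] [ 0.359 -0.317  0.   ]
comb 0.95 [375. 252.] [ 0.716 -0.179  0.   ]
hairbrush 0.97 [279. 153.] [0.712 0.303 0.   ]
1.7 [0.12265797 0.48471909 0.25331971] [ 1.23598279e-01  9.92332336e-01 -5.87995917e-06  1.34330317e-05] 0.0852885762776614
[[-6.20291853e-04 -9.44487379e-01 -3.28547113e-01  8.44585867e-02]
 [ 9.99999805e-01 -6.09610225e-04 -1.35513496e-04  1.80970499e-04]
 [-7.22948926e-05 -3.28547133e-01  9.44487573e-01 -1.20518274e-01]
 [ 0.00000000e+00  0.00000000e+00  0.00000000e+00  1.00000000e+00]]
```

View pics/scene0.png

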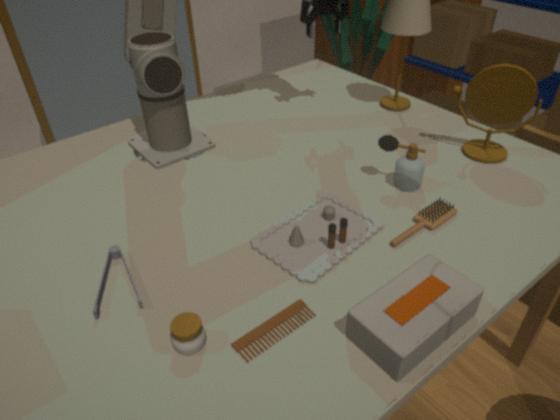

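View pics/side0.png

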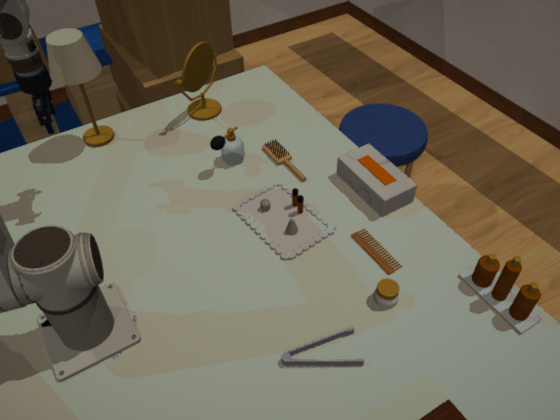

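The scene view shows the tongs at about (115,250)–(95,315), the tray with the stone at (329,212) and the cone at (297,235). The atomizer is at (408,175) with its bulb at (388,142). The side view agrees. Next I'll get the nozzle direction and the tray yaw.

```bash
python3 - <<'E'
from h import *
ims=[]
for n,(u,v) in dict(scene=(405,165),side=(230,145)).items():
    im=cv2.imread(f"pics/{n}0.png"); ims.append(cv2.resize(im[v-35:v+35,u-35:u+35],(390,390),interpolation=cv2.INTER_CUBIC))
cv2.imwrite("pics/atom.png",np.hstack(ims))
def tri(a,b):
    A=[];B=[]
    for n,uv in (("scene",a),("side",b)):
        K,T=cam(n); d=T[:3,:3]@np.linalg.solve(K,[*uv,1]); d/=np.linalg.norm(d); P=np.eye(3)-np.outer(d,d); A.append(P);B.append(P@T[:3,3])
    return np.linalg.lstsq(np.vstack(A),np.hstack(B),rcond=None)[0].round(3)
print("noz",tri((422,150),(234,127)),"bulb",tri((388,142),(217,142)),"head",tri((412,148),(231,132)))
for n in ("scene","side"):
    c=cam(n)
    m=bot.silhouettes(n,"tray")[0]["mask"].astype(np.uint8)
    p=cv2.findContours(m,0,1)[0]; p=max(p,key=cv2.contourArea)[:,0]
    w=np.array([at_z(c,q,.006)[:2] for q in p],np.float32); print("tray",cv2.minAreaRect(w))
E
```

```text
noz [0.598 0.375 0.107] bulb [0.521 0.339 0.108] head [0.579 0.359 0.108]
tray ((0.5759068727493286, 0.061009183526039124), (0.19310955703258514, 0.2735116481781006), 6.5947370529174805)
tray ((0.4281943440437317, -0.3434160351753235), (0.09583813697099686, 0.17926162481307983), 68.95343780517578)
```

View pics/atom.png

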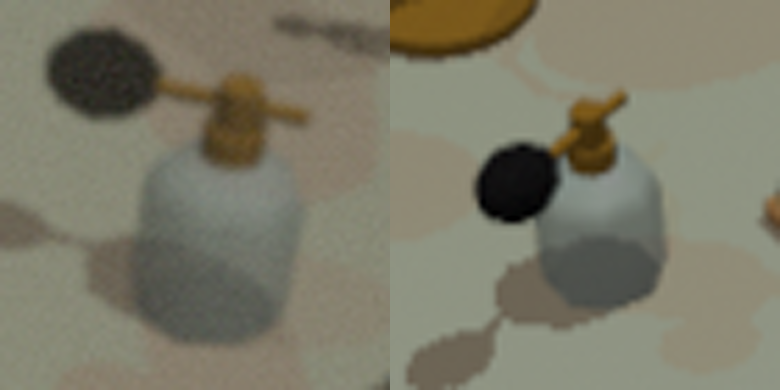

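The bulb is to the robot's lower left of the head and the nozzle points up and away from it. The mouth is at about scene (425,151) and side (237,127). Now I'll move toward the tongs.

```bash
python3 -m inch '[25,-32,0,0,0,-0.05,100, 50,-65,0,0,0,-0.1,100, 75,-97,0,0,0,-0.15,100, 100,-130,0,0,0,-0.19,100, 125,-162,0,0,0,-0.19,100, 150,-195,0,0,0,-0.19,100, 175,-227,0,0,0,-0.19,100, 200,-260,0,0,0,-0.19,100]'
python3 -m inch '[10,-40,0,0,0,0,100, 20,-80,0,0,0,0,100, 30,-120,0,0,0,0,100, 40,-160,0,0,0,0,100, 50,-200,-10,0,0,0,100, 60,-240,-20,0,0,0,100, 70,-280,-30,0,0,0,100, 80,-318,-40,0,0,0,100]'
python3 -m inch '[5,-40,-8,0,0,0,100, 10,-80,-16,0,0,0,100, 15,-120,-24,0,0,0,100, 20,-160,-32,0,0,0,100, 24,-200,-40,0,0,0,100, 28,-240,-50,0,0,0,100, 28,-257,-60,0,0,0,100, 28,-257,-65,0,0,0,100]'
python3 - <<'E'
from h import *
o=bot.get_obs();print(o["clock"],o["eef_pos"],R.from_quat(o["tool_rot"]).as_matrix()[:,0],o["joint_pos"])
c=cam("wrist"); im=bot.camera("wrist"); cv2.imwrite("pics/w1.png",im)
for k,z in dict(tongs=0,tongs_tip=.011,tongs_grip=.011,tongs_left=0,tongs_right=0).items():
    for d in bot.spot_point("wrist",k)[:2]: print(k,round(d["confidence"],2),np.round(d["uv"]),at_z(c,d["uv"],z).round(4))
for k in ("tongs_left","tongs_right","tongs"):
    for d in bot.silhouettes("wrist",k)[:1]:
        m=d["mask"].astype(np.uint8); p=max(cv2.findContours(m,0,1)[0],key=cv2.contourArea)[:,0]
        w=np.array([at_z(c,q,.022)[:2] for q in p],np.float32); print(k,round(d["confidence"],2),cv2.minAreaRect(w), w[w[:,0].argmin()],w[w[:,0].argmax()])
E
```

```text
clock: 2.47
eef_pos: [0.3234, 0.2231, 0.2536]
tool_rot: [0.217, 0.976, 0.0, 0.0]
ft_force: [1.4, 0.2, -0.0]
grip_width: 0.0857
grasp_force: 0.0
clock: 3.13
eef_pos: [0.4025, -0.0944, 0.2136]
tool_rot: [0.217, 0.976, 0.0, 0.001]
ft_force: [1.2, -0.0, 1.4]
grip_width: 0.0853
grasp_force: 0.0
clock: 3.8
eef_pos: [0.4298, -0.3531, 0.1469]
tool_rot: [0.22, 0.976, -0.0, -0.0]
ft_force: [0.2, 1.0, -1.1]
grip_width: 0.0855
grasp_force: 0.0
3.8 [ 0.4298208  -0.35308555  0.14690958] [-9.03564786e-01  4.28451450e-01  1.77587672e-04] [-6.87226810e-01  4.17017106e-01 -2.98197576e-02  1.12391078e+00
 -9.28931322e-04 -2.44448650e-01]
tongs 0.85 [275.  90.] [ 0.3536 -0.3193  0.    ]
tongs 0.49 [289.  87.] [ 0.3564 -0.3093  0.    ]
tongs_left 0.8 [292.  85.] [ 0.3558 -0.3066  0.    ]
tongs_right 0.7 [262.  89.] [ 0.349 -0.328  0.   ]
tongs_left 0.76 ((0.43945133686065674, -0.3241751492023468), (0.006398980505764484, 0.16535402834415436), 79.78999328613281) [ 0.35842997 -0.30759674] [ 0.52108294 -0.3373656 ]
tongs_right 0.65 ((0.42112135887145996, -0.37086302042007446), (0.00678807869553566, 0.1670413613319397), 59.220191955566406) [ 0.34955356 -0.32780612] [ 0.49356765 -0.41150373]
tongs 0.91 ((0.42517417669296265, -0.34285950660705566), (0.08489380031824112, 0.17604710161685944), 68.17147827148438) [ 0.34152725 -0.31777298] [ 0.52235645 -0.33696765]
```

View pics/w1.png

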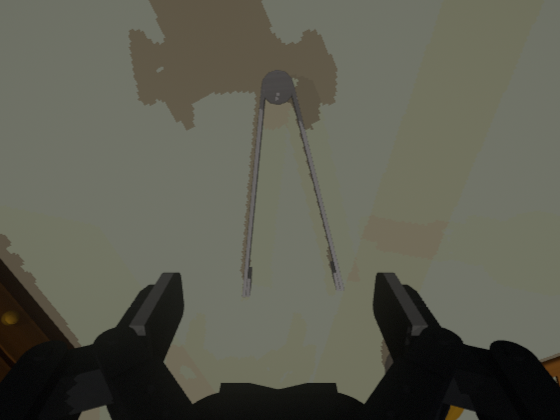

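The wrist view shows the bow at (277,88) and the tips at (248,285) and (337,280), so the tongs' axis is about -20.3°. I'll align, descend and half squeeze.

```bash
python3 -m inch '[-1,6,-20,0,0,0.088,100, -1,6,-50,0,0,0.088,100, -1,6,-80,0,0,0.088,100, -1,6,-105,0,0,0.088,100, -1,6,-115,0,0,0.088,100, -1,6,-121,0,0,0.088,100, -1,6,-121,0,0,0.088,80, -1,6,-121,0,0,0.088,65]'
python3 -m inch '[0,0,0,0,0,0,55, 0,0,0,0,0,0,55, 0,0,0,0,0,0,55, 0,0,0,0,0,0,55,0,0,0,0,0,0,55]'
```

```text
clock: 4.92
eef_pos: [0.4302, -0.3437, 0.0288]
tool_rot: [0.174, 0.985, -0.001, 0.001]
ft_force: [-1.1, -2.5, 0.9]
grip_width: 0.0641
grasp_force: 0.5
clock: 5.33
eef_pos: [0.4312, -0.345, 0.0307]
tool_rot: [0.174, 0.985, -0.002, 0.003]
ft_force: [-0.9, -0.4, 5.8]
grip_width: 0.0472
grasp_force: 7.3
```

Gripped, with the fingertips just brushing the table. Lift, then check.

```bash
python3 -m inch '[0,0,10,0,0,0,55, 0,0,25,0,0,0,55, 0,0,45,0,0,0,55, 0,0,70,0,0,0,55, 0,0,90,0,0,0,55, 0,0,100,0,0,0,55]'
python3 - <<'E'
from h import *
o=bot.get_obs();c=cam("wrist"); im=bot.camera("wrist"); cv2.imwrite("pics/w2.png",im)
T=np.eye(4);T[:3,:3]=R.from_quat(o["tool_rot"]).as_matrix();T[:3,3]=o["eef_pos"]
for k in ("tongs_tip","tongs_grip","tongs"):
    for d in bot.spot_point("wrist",k)[:1]: print(k,round(d["confidence"],2),np.round(d["uv"]))
print(T.round(4)); 
# predicted pixels if tongs in grip at -20.3deg; tip 80mm beyond, heights relative to TCP
for dz in (.02,.01,.0): print(dz,[proj(c,(T@[x,0,dz,1])[:3]).round() for x in (-.08,0,.08)])
E
```

```text
clock: 5.83
eef_pos: [0.4309, -0.3444, 0.132]
tool_rot: [0.174, 0.985, -0.001, 0.003]
ft_force: [-0.0, 0.1, -0.1]
grip_width: 0.0468
grasp_force: 5.8
tongs_tip 0.64 [300.  94.]
tongs_grip 0.68 [279.  94.]
tongs 0.98 [276.  95.]
[[-0.9394  0.3427  0.005   0.4309]
 [ 0.3427  0.9394 -0.0038 -0.3444]
 [-0.006  -0.0019 -1.      0.132 ]
 [ 0.      0.      0.      1.    ]]
0.02 [array([278., 402.]), array([278., 276.]), array([277., 100.])]
0.01 [array([278., 419.]), array([278., 288.]), array([277., 101.])]
0.0 [array([278., 437.]), array([278., 301.]), array([277., 102.])]
```

View pics/w2.png

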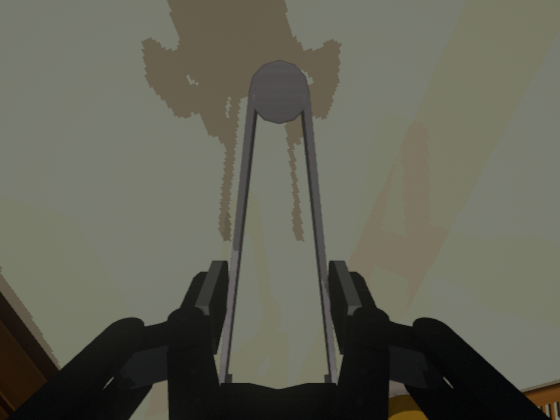

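The wrist view shows the tongs held straight, with the bow at (279,92) and the arms symmetric between the pads. I'll carry them over the tray, to where the wrist camera sees the stone.

```bash
python3 -m inch '[13,33,10,0,0,0.05,55, 26,66,20,0,0,0.1,55, 39,99,30,0,0,0.15,55, 52,132,30,0,0,0.2,55, 65,165,30,0,0,0.25,55, 78,198,30,0,0,0.3,55, 92,231,30,0,0,0.35,55, 105,264,30,0,0,0.4,55]'
python3 -m inch '[12,33,0,0,0,0.04,55, 25,66,0,0,0,0.04,55, 38,100,0,0,0,0.04,55, 52,132,0,0,0,0.04,55, 68,165,0,0,0,0.04,55, 82,190,0,0,0,0.04,55, 88,200,0,0,0,0.04,55,89,202,0,0,0,0.04,55]'
python3 - <<'E'
from h import *
o=bot.get_obs();c=cam("wrist"); im=bot.camera("wrist"); cv2.imwrite("pics/w3.png",im)
print(o["eef_pos"],R.from_quat(o["tool_rot"]).as_matrix()[:,0])
for k,z in dict(stone=.004,stone_center=.019,ring_cone=.004,tube0=.004).items():
    for d in bot.spot_point("wrist",k)[:2]: print(k,round(d["confidence"],2),np.round(d["uv"]),at_z(c,d["uv"],z).round(4))
for k,z in dict(stone=.019).items():
    for d in bot.silhouettes("wrist",k)[:2]: print(k,round(d["confidence"],2),d["mask"].sum(),np.round(d["uv"]),at_z(c,d["uv"],z).round(4))
def tri(a,b):
    A=[];B=[]
    for n,uv in (("scene",a),("side",b)):
        K,T=cam(n); d=T[:3,:3]@np.linalg.solve(K,[*uv,1]); d/=np.linalg.norm(d); P=np.eye(3)-np.outer(d,d); A.append(P);B.append(P@T[:3,3])
    return np.linalg.lstsq(np.vstack(A),np.hstack(B),rcond=None)[0].round(3)
print("noz",tri((425,151),(236.8,127)),"bulb",tri((388.3,143),(217.8,142.7)))
print("stone",tri((329.5,212.5),(265.5,205)))
E
```

```text
clock: 6.7
eef_pos: [0.5336, -0.0773, 0.1557]
tool_rot: [-0.026, 1.0, 0.0, -0.002]
ft_force: [0.6, -0.2, 0.2]
grip_width: 0.047
grasp_force: 5.8
clock: 7.37
eef_pos: [0.6231, 0.1256, 0.1548]
tool_rot: [-0.047, 0.999, -0.0, -0.002]
ft_force: [-0.3, -0.8, -0.7]
grip_width: 0.0467
grasp_force: 5.8
[0.62313521 0.12555983 0.15479415] [-0.99558041 -0.09385579  0.00327564]
ring_cone 0.85 [128. 117.] [0.5709 0.003  0.004 ]
tube0 0.77 [190. 195.] [0.6306 0.052  0.004 ]
tube0 0.71 [224. 198.] [0.6306 0.0805 0.004 ]
stone 0.41 116 [271. 121.] [0.562  0.1146 0.019 ]
noz [0.606 0.373 0.106] bulb [0.523 0.338 0.105]
stone [0.553 0.117 0.017]
```

View pics/w3.png

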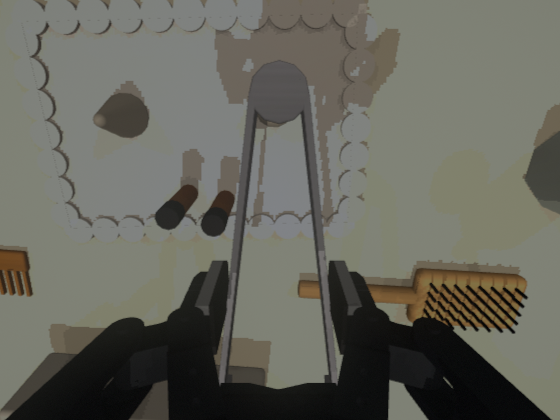

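The bow hides the stone (a sliver shows at (271,121)). The cone is at (128,117) and the tray edges run parallel to the tongs. I'll sidestep to uncover the stone.

```bash
python3 -m inch '[-10,30,0,0,0,0,55, -20,55,0,0,0,0,55, -20,60,0,0,0,0,55, -20,60,0,0,0,0,55]'
python3 - <<'E'
from h import *
o=bot.get_obs();c=cam("wrist"); im=bot.camera("wrist"); cv2.imwrite("pics/w4.png",im)
print(o["eef_pos"])
for k,z in dict(stone=.004,stone_center=.019,ring_cone=.004).items():
    for d in bot.spot_point("wrist",k)[:2]: print(k,round(d["confidence"],2),np.round(d["uv"]),at_z(c,d["uv"],z).round(4))
for d in bot.silhouettes("wrist","stone")[:2]: print(round(d["confidence"],2),d["mask"].sum(),np.round(d["uv"]),at_z(c,d["uv"],.019).round(4))
E
```

```text
clock: 8.0
eef_pos: [0.6028, 0.1835, 0.158]
tool_rot: [-0.046, 0.999, 0.0, 0.0]
ft_force: [0.1, 0.6, 0.7]
grip_width: 0.0468
grasp_force: 5.8
[0.60277627 0.18351544 0.15798566]
stone 0.76 [198. 120.] [0.5487 0.1148 0.004 ]
stone 0.23 [394. 304.] [0.7035 0.3052 0.004 ]
stone_center 0.92 [194. 126.] [0.5517 0.1152 0.019 ]
ring_cone 0.63 [ 64. 135.] [0.5696 0.0074 0.004 ]
0.74 2693 [317. 231.] [0.6286 0.2187 0.019 ]
```

View pics/w4.png

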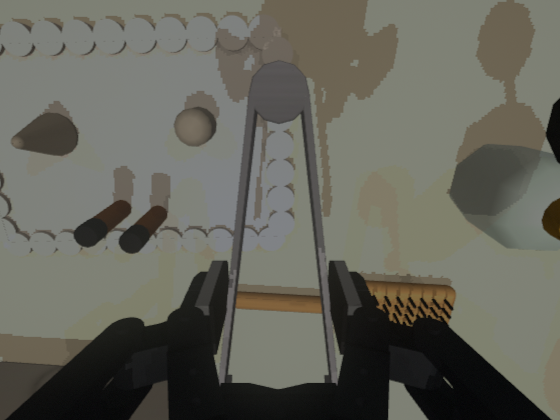

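The stone is at (195,127), i.e. (0.550, 0.115). I'll go behind it and descend around it.

```bash
python3 -m inch '[-33,-19,0,0,0,0,55, -66,-38,0,0,0,0,55, -99,-57,0,0,0,0,55, -125,-72,0,0,0,0,55, -132,-76,0,0,0,0,55, -132,-76,-10,0,0,0,55, -132,-76,-35,0,0,0,55, -132,-76,-60,0,0,0,55]'
python3 -m inch '[0,0,-15,0,0,0,55, 0,0,-30,0,0,0,55, 0,0,-42,0,0,0,55, 0,0,-52,0,0,0,55, 0,0,-52,0,0,0,55]'
python3 - <<'E'
from h import *
o=bot.get_obs();T=np.eye(4);T[:3,:3]=R.from_quat(o["tool_rot"]).as_matrix();T[:3,3]=o["eef_pos"]
print(o["eef_pos"],(T@[-.079,0,.02,1])[:3].round(4))
ims=[]
for n in("scene","side"):
    u,v=proj(cam(n),[.52,.11,.03]).astype(int); im=bot.camera(n)
    ims.append(cv2.resize(im[v-38:v+38,u-38:u+38],(395,395),interpolation=cv2.INTER_CUBIC))
cv2.imwrite("pics/c5.png",np.hstack(ims))
E
```

```text
clock: 8.92
eef_pos: [0.4735, 0.1064, 0.0987]
tool_rot: [-0.044, 0.999, 0.0, 0.003]
ft_force: [0.6, -0.3, -1.2]
grip_width: 0.0466
grasp_force: 5.8
clock: 9.33
eef_pos: [0.4704, 0.1061, 0.0438]
tool_rot: [-0.045, 0.999, -0.0, -0.002]
ft_force: [0.1, -0.3, -0.4]
grip_width: 0.0473
grasp_force: 5.8
[0.47044088 0.10606045 0.04379856] [0.5491 0.1131 0.0235]
```

View pics/c5.png

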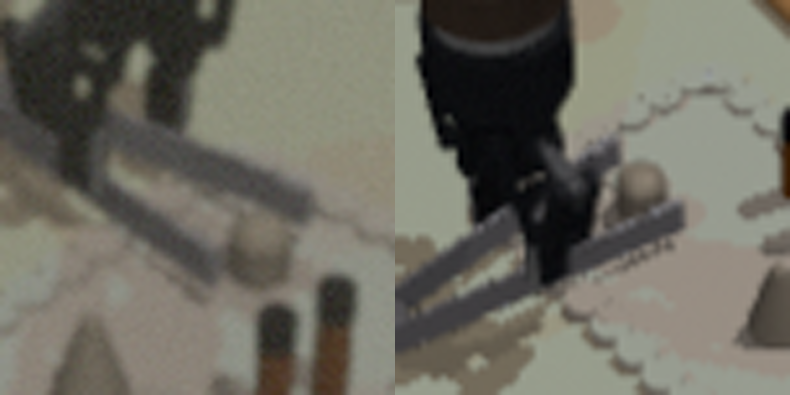

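Both views show the stone between the two tips: scene (258,248), side (641,190). Close.

```bash
python3 -m inch '[0,0,0,0,0,0,48, 0,0,0,0,0,0,42, 0,0,0,0,0,0,36, 0,0,0,0,0,0,30, 0,0,0,0,0,0,20, 0,0,0,0,0,0,10, 0,0,0,0,0,0,0, 0,0,0,0,0,0,0]'
```

```text
clock: 10.1
eef_pos: [0.4721, 0.107, 0.0461]
tool_rot: [-0.045, 0.999, 0.0, 0.001]
ft_force: [0.6, 0.5, 2.0]
grip_width: 0.0293
grasp_force: 59.0
```

```bash
python3 -m inch '[0,0,4,0,0,0,0, 0,0,10,0,0,0,0, 0,0,20,0,0,0,0, 0,0,35,0,0,0,0, 0,0,55,0,0,0,0, 0,0,75,0,0,0,0, 0,0,90,0,0,0,0, 0,0,100,0,0,0,0]'
python3 - <<'E'
from h import *
o=bot.get_obs();T=np.eye(4);T[:3,:3]=R.from_quat(o["tool_rot"]).as_matrix();T[:3,3]=o["eef_pos"]
t=(T@[-.079,0,.02,1])[:3];print(o["eef_pos"],t.round(4),o["joint_pos"].round(2) if hasattr(o["joint_pos"],"round") else o["joint_pos"])
ims=[]
for n in("scene","side"):
    u,v=proj(cam(n),t-[.03,0,0]).astype(int); im=bot.camera(n); print(n,u,v,proj(cam(n),t))
    for d in bot.spot_point(n,"stone_center")[:2]: print(d["uv"],d["confidence"])
    ims.append(cv2.resize(im[v-38:v+38,u-38:u+38],(395,395),interpolation=cv2.INTER_CUBIC))
cv2.imwrite("pics/c6.png",np.hstack(ims))
E
```

```text
clock: 10.77
eef_pos: [0.4717, 0.1069, 0.148]
tool_rot: [-0.045, 0.999, 0.0, 0.001]
ft_force: [-0.0, -0.1, -0.9]
grip_width: 0.0292
grasp_force: 59.2
[0.471721   0.10692208 0.14799811] [0.5504 0.114  0.1282] [ 0.22  0.28 -0.23  1.06  0.    0.13]
scene 319 167 [329.17780532 173.02421784]
[330.4, 174.2] 0.49
side 253 180 [263.25035153 176.07294621]
[216.5, 211.1] 0.45
[261.2, 180.5] 0.38
```

View pics/c6.png

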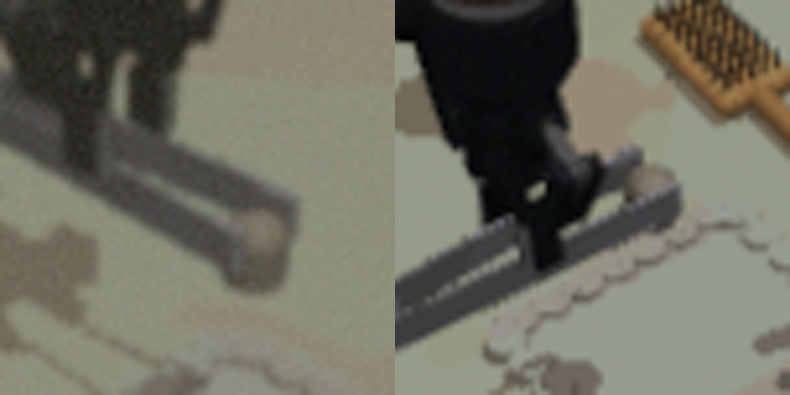

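The stone is clamped between the tip pads (scene (262,245), side (650,185)) and lifted clear. I'll swing it to the spray point, approaching from the -y side.

```bash
python3 -m inch '[16,12,0,0,0,0.11,0, 32,23,0,0,0,0.22,0, 48,35,0,0,0,0.33,0, 64,46,0,0,0,0.44,0, 80,58,0,0,0,0.55,0, 96,70,0,0,0,0.66,0, 112,82,0,0,0,0.77,0, 128,93,0,0,0,0.88,0]'
python3 -m inch '[8,8,0,0,0,0.1,0, 18,18,0,0,0,0.2,0, 28,30,0,0,0,0.25,0, 35,45,0,0,0,0.25,0, 38,65,-3,0,0,0.25,0, 38,85,-6,0,0,0.25,0, 38,95,-10,0,0,0.25,0, 38,100,-12,0,0,0.25,0]'
python3 - <<'E'
from h import *
o=bot.get_obs();T=np.eye(4);T[:3,:3]=R.from_quat(o["tool_rot"]).as_matrix();T[:3,3]=o["eef_pos"]
t=(T@[-.079,0,.027,1])[:3];print(o["eef_pos"],T[:3,0],t.round(4))
ims=[];rays=[]
for n in("scene","side"):
    c=cam(n);im=bot.camera(n)
    for k in("nozzle","stone_center","spray_point"):
        for d in bot.spot_point(n,k)[:2]: print(n,k,np.round(d["uv"],1),round(d["confidence"],2),at_z(c,d["uv"],.106).round(3))
    u,v=proj(c,[.62,.36,.11]).astype(int); print(n,u,v,proj(c,t))
    ims.append(cv2.resize(im[v-38:v+38,u-38:u+38],(395,395),interpolation=cv2.INTER_CUBIC))
cv2.imwrite("pics/c7.png",np.hstack(ims))
E
```

```text
clock: 11.63
eef_pos: [0.599, 0.2002, 0.1437]
tool_rot: [-0.469, 0.883, 0.0, -0.002]
ft_force: [-0.1, -0.2, -0.5]
grip_width: 0.0292
grasp_force: 59.3
clock: 12.3
eef_pos: [0.636, 0.301, 0.131]
tool_rot: [-0.574, 0.819, 0.0, -0.002]
ft_force: [0.1, -0.1, -2.0]
grip_width: 0.0294
grasp_force: 59.3
[0.63604364 0.30100311 0.13102349] [-0.34159569 -0.93984349  0.0025706 ] [0.6629 0.3752 0.1038]
scene stone_center [446.7 161.4] 0.59 [0.666 0.378 0.106]
scene stone_center [331.  249.7] 0.42 [ 0.713 -0.033  0.106]
scene 425 154 [444.71912652 162.05993257]
side nozzle [235.6 126.4] 0.96 [0.603 0.375 0.106]
side nozzle [251.4 127.1] 0.62 [0.642 0.345 0.106]
side stone_center [254.5 126.2] 0.48 [0.653 0.344 0.106]
side 242 125 [252.52381479 120.51943622]
```

View pics/c7.png

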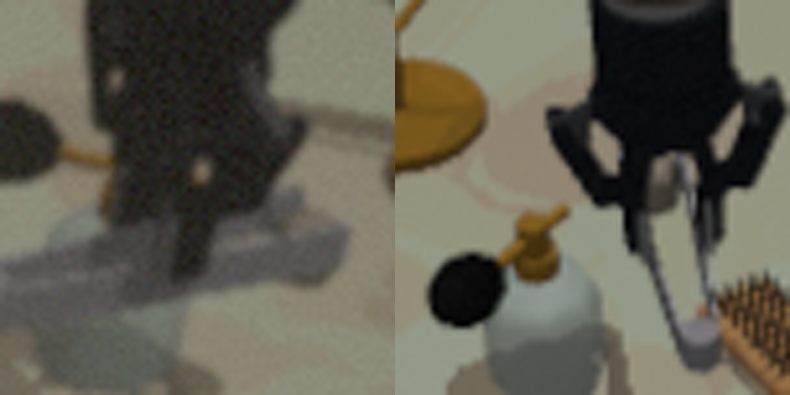

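The stone is in the tips at (660,185) in the side crop, clear to the right of the nozzle mouth at (567,210). It needs about 22 mm more in y, then I'll settle and check.

```bash
python3 -m inch '[1,6,0,0,0,0,0, 2,12,1,0,0,0,0, 2,18,2,0,0,0,0, 2,22,2,0,0,0,0, 2,22,2,0,0,0,0, 2,22,2,0,0,0,0, 2,22,2,0,0,0,0, 2,22,2,0,0,0,0]'
python3 -m inch '[0,0,0,0,0,0,0,0,0,0,0,0,0,0,0,0,0,0,0,0,0,0,0,0,0,0,0,0]'
python3 - <<'E'
from h import *
o=bot.get_obs();T=np.eye(4);T[:3,:3]=R.from_quat(o["tool_rot"]).as_matrix();T[:3,3]=o["eef_pos"]
t=(T@[-.079,0,.027,1])[:3];print(t.round(4),np.abs(o["joint_vel"]).max())
c=cam("side");im=bot.camera("side")
for k in("nozzle","stone_center","atomizer"):
    for d in bot.spot_point("side",k)[:1]: print(k,np.round(d["uv"],1),round(d["confidence"],2))
u,v=proj(c,[.62,.36,.11]).astype(int); print(u,v,proj(c,t))
cv2.imwrite("pics/c8.png",cv2.resize(im[v-38:v+38,u-38:u+38],(456,456),interpolation=cv2.INTER_CUBIC))
E
```

```text
clock: 13.37
eef_pos: [0.6393, 0.3217, 0.1354]
tool_rot: [-0.573, 0.82, -0.0, -0.0]
ft_force: [-0.4, 0.3, -1.3]
grip_width: 0.0291
grasp_force: 59.3
clock: 13.7
eef_pos: [0.6394, 0.3216, 0.1356]
tool_rot: [-0.573, 0.82, 0.0, 0.0]
ft_force: [0.4, 0.1, -1.3]
grip_width: 0.0292
grasp_force: 59.3
[0.6666 0.3958 0.1086] 0.002622809292287253
nozzle [232.8 126. ] 0.64
stone_center [255.4 152.1] 0.66
atomizer [233.  161.7] 0.56
242 125 [250.20789465 115.53176296]
```

View pics/c8.png

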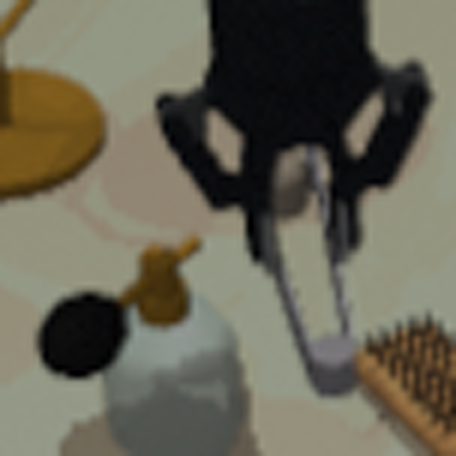

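The stone hangs still in the tips at (292,185) and the nozzle mouth is at (193,243). The atomizer hasn't moved, so I'm handing in.

```bash
python3 -c "
from workcell import bot
print(bot.job_done())"
```

```text
the job is handed in; nothing more can be done
None
```

I've handed the job in with the stone held still in the tongs, level with the nozzle and by my estimate within about 1 cm of the point 7 cm in front of it. I saw nothing else move, but the hand-in gave no verdict.

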